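# Pen in the tube rack and drop the latch bar

### The job

Push the green tube rack fully home against the back wall of its bay, then slide the steel gate across in front of it, lifting the gate's latch bar over the step of the keeper and letting it drop fully into the notch. Work gently: do not force the rack, or the bar against the keeper, but feel for the notch; leave the other things on the trolley where they are.

Things in the scene. Friction and masses are not known exactly. Their poses are not given: they have to be found in the camera images.
- dock: fixed metal rack dock. Origin on the table; +x points into the bay (away from its mouth), +y is the way the gate shuts, z up. In dock mm: floor plate 6 thick; bay interior x 0 to 106 (back wall's inner face at x 106, wall 50 high), y -25 to 101 (side walls 40 high), open mouth at x 0 facing -x. The gate crosses the mouth in the plane x -20
- rack: loose green tube rack, a box 90 (x) x 110 (y) x 58 mm high with capped tubes up to 76 mm high, 0.14 to 0.28 kg; origin at the centre of its underside. It stands on the dock floor (z 6) half in the bay, sticking out through the mouth across the gate's path. Home: its back touches the back wall, origin at dock x 61, y about 38
- gate (a joint): slide of the steel gate (150 long in y, 68 high, 6 thick) along dock +y, in m: 0 to 0.015 at the start (open, beside the mouth on the -y side), grows as it shuts, end stop 0.239. At 0 it spans dock y -230 to -80 mm. It drags with about 2 N and stays where left. With the tooth in the notch it reads 0.215 plus the strike's unknown setting, within 1.5 mm of play
- bar (a joint): hinge of the latch bar on the gate's front, in rad: 0 level (lower stop), up to 0.5 raised; falls by its own weight (0.16 kg). 0.07 when the tooth rests on the keeper's step, 0 when down in the notch; level, it butts against the step. Pivot axis along dock x, at dock x -30, z 62, y -215 mm plus the gate's travel. Bar 12 high, 6 thick, reaching 166 mm in +y from the pivot
- pin (a point): middle of the grip pin: a dark round pin 14 mm thick, level, along dock x, sticking 42 mm out of the bar's front (dock x -33 to -75) toward the robot; 105 mm in y from the pivot, 62 mm above the table with the bar down; free room around and above it
- tooth (a point): centre of the underside of the bar's tooth, 12 mm wide (y), 8 thick (x), at the far end of the bar, 160 mm in y from the pivot; 42 mm above the table with the bar down
- keeper: fixed foot of the keeper at the dock's +y end, in front of the gate's plane; origin at dock x -33, y 163, z 6 mm. A steel strike plate with the notch is screwed onto it. The strike's setting along y is adjustable and NOT reported: its notch lies anywhere within 18 mm either side of mid, differing each time, and must be felt for
- timer: bystander: white flat timer 60 x 60 x 16 mm, origin at the centre of its underside
- dropper: bystander: small white dropper bottle, 30 mm in diameter, 78 high, origin at the centre of its underside
- swab_jar: bystander: clear jar 84 mm in diameter, 85 high, with paper packets up to 170 high, origin at the centre of its underside
- mid (a point): point on the keeper where the notch's floor centre lies at the strike's middle setting, 38 mm above the table. The strike, going +y: a square-faced step 34 mm long, top 53 above the table; the notch 15 wide, floor 38; a tall horn 30 long, top 86, its square face being the notch's far wall. A tooth raised above the step but below the horn's top stops against the horn, right over the notch

How it is judged:
On the way, in this order (a step that is already met when the one before it is completed fails the run):
1. the rack is home against the back wall (within 6 mm) while the gate is still open (x of rack in the frame of dock above 0.055 m and value of joint gate below 0.06 m), for 0.2 s.
2. the bar is carried or rests raised over the keeper's step as the gate shuts (value of joint gate above 0.18 m and value of joint bar above 0.05 rad), for 0.1 s.
At the end, for the whole second after the job is handed in: the gate is shut (joint between 0.191 and 0.236) with the bar dropped fully into the notch (bar joint below 0.025 rad), and the rack stands upright in the bay within 8 mm of the back wall, all at rest and released (value of joint bar below 0.025 rad and value of joint gate between 0.191 and 0.236 m and x of rack in the frame of dock above 0.053 m and angle between rack's own z axis and vertical below 0.05 rad and velocity of joint gate below 0.01 m/s and linear speed of rack below 0.02 m/s); the robot touches nothing.
It fails at once if the keeper is forced: more than 20 N on it (contact force between keeper and anything else above 20 N).
It fails at once if the rack is forced: the fingers press it with more than 30 N (contact force between rack and the fingers above 30 N).
It fails at once if the rack is tipped (angle between rack's own z axis and vertical above 0.25 rad).
It fails at once if a bystander is disturbed by more than 20 mm (distance of any of timer, dropper, swab_jar from where it was at the start of the episode above 0.02 m).
It also fails if it takes over 58 s, if anything falls off the work surface, if the arm or the gripper's body presses on something with over 40 N, if the wrist force passes 120 N, or if a joint passes its speed limit or range.

### The arm

A 6-joint arm with a two-finger parallel gripper is mounted at the origin on the work surface. World frame = base frame: x ahead of the robot, y to its left, z up, the work surface at z = 0. Lengths are in m, angles in rad, forces in N, time in s.
With the tool pointing down it reaches from about 0.35 to 0.85 m from the base axis. Payload 8.1 kg.
Tool frame: the origin (TCP) lies midway between the tips of the shut fingers; the grasp point (between the pads) lies 19 mm behind it; z points along the fingers, y is the line along which they close (so a half turn about z gives the same grasp; the last joint's range is limited). The gripper opens to 85 mm and grips with 20 to 120 N. Pads are 22 mm wide; open, the fingers measure 114 mm over their backs; the gripper's body (76 mm by 85 mm) begins 54 mm behind the grasp point. The pads swing forward as they close: fully open they stand 13 mm farther back than shut.
Start: joints at [1.017, 0.13, 1.488, -0, 1.523, -0.085], TCP at [0.271, 0.535, 0.231] pointing down, gripper open.
Joint ranges: [-2.96, 2.96], [-0.89, 2.26], [0.02, 2.5], [-1.34, 4.48], [0, 2.73], [-2.66, 2.66]. Speed limits (rad/s): [2.39, 2.39, 2.79, 3.14, 3.14, 3.14].

### API

Orientations are given as a unit quaternion [x, y, z, w].
In Python, from station import env gives the robot as it stands.
- The arm moves only by the shell command python3 nudge.py 'ROWS' [FORCE]. ROWS is a JSON list of rows, 1 to 12 of them, each an object with the fields r (a list: a rotation vector rx, ry, rz in units of 0.25 rad), xyz (a list: dx, dy, dz in units of 50 mm), aperture (the finger opening in m); a field left out counts as zero (the opening has to be given); each row is the pose to reach, as a shift and turn from the pose commanded when the command began, along the tool's axes at that moment; what a row does not reach only later rows make up. A row lasts 1/8 s, in which the tool goes at most 0.0625 m and 0.188 rad, less where a joint would pass 70% of its speed; a pose out of reach is approached as far as the arm can. The fingers move at their own pace and stop on an object; FORCE is the grip in N (left out, the last holds). Time passes only in rows, so rows that do not move let the fingers close. It prints the time, the measured TCP pose, the force, the opening and the grip force at its end. Input that does not fit is refused with a message, and nothing moves.
- env.read_state(): the state, without advancing time (a new reading comes with each control period).
- env.camera(name): name is "scene" or "side" or "wrist"; returns a dict with "color" (384x512x3 uint8, red, green, blue), "z_map" (384x512 float32, m along the optical axis (not along the pixel's ray), 0 where there is no reading), "intrinsics" (3x3 intrinsics, pixels), "cam_to_world" (4x4, takes a point from camera to world coordinates); the wrist camera has in their place "tool_from_camera" (4x4, takes a point from camera to tool coordinates, whose origin is the TCP and whose axes are the flange's). Camera axes: x right, y down, z forward; pixel columns grow to the right and rows downward; lengths in m; the calibration is good to about 2 mm. The wrist camera is an equidistant fisheye: a pixel r from the principal point sees the ray r / f radians off the axis. A picture is of the moment at which its call begins: read the wrist's pose just before it.
- env.hand_in(): hands the job in; it is judged then, once.
The state is a dict: "time": time; "joint_positions": joint angles; "joint_velocities": joint speeds; "tau": joint torques, N m; "position": TCP position; "eef_rot": TCP orientation; "wrist_force": force on the tool from outside, world axes, zero at the start; "torque": the same for the moment, N m; "width": finger opening in m; "finger_force": force on a finger pad.
Only numpy, scipy, OpenCV 4.12 (cv2) and the standard library are available. Lean on these libraries where they do the work, as an engineer would, in place of code of your own. Each camera call takes 0.05 s, during which the arm holds its last target. There are 200 camera calls.

## Working session

There is one attempt and no reset: what is moved stays moved. The work goes in short steps, Python scripts to look and compute and a shell command to move; the robot and the scene stay as the last step left them, time stands still between calls to the robot, and variables do not carry over. Pictures are saved under pics/ and viewed, at most 10 in all, crops included, and the job is handed in when it is done.

```bash
ls; mkdir -p pics; python3 - <<'E'
from station import env
import cv2,numpy as np
s=env.read_state();print(s)
a=env.camera("scene");b=env.camera("side")
for n,c in(("scene",a),("side",b)):
    np.savez(f"pics/{n}0.npz",**c);cv2.imwrite(f"pics/{n}0.png",c["color"][:,:,::-1]);print(n,c["cam_to_world"],c["intrinsics"])
E
```

```text
nudge.py
pics
station.py
{'time': 0.0, 'joint_positions': array([ 1.01661640e+00,  1.31163406e-01,  1.48929772e+00,  1.01892002e-05,
        1.52297417e+00, -8.53873977e-02]), 'joint_velocities': array([-0.00047386, -0.00039744,  0.00111851, -0.00244829, -0.00169871,
       -0.00061112]), 'tau': array([-2.51563026e-03, -5.69383264e+01, -5.00552559e+01, -4.25537492e-04,
        1.47849019e-02, -3.02324872e-05]), 'position': array([0.27076616, 0.53481612, 0.23023295]), 'eef_rot': array([ 2.32255943e-01,  9.72654270e-01, -8.73012086e-04, -2.94457661e-04]), 'wrist_force': array([-0.89664131,  0.04583201, -0.4316376 ]), 'torque': array([0.06320207, 0.00403359, 0.04412397]), 'finger_force': 0.0, 'width': 0.0851114172396225}
scene [[-0.79073634  0.40321087 -0.46060508  1.13943126]
 [ 0.61187707  0.54334553 -0.57478874  0.75760765]
 [ 0.01850664 -0.73634003 -0.67635854  0.82497368]
 [ 0.          0.          0.          1.        ]] [[410.05220916   0.         258.21844632]
 [  0.         410.05220916 187.62285743]
 [  0.           0.           1.        ]]
side [[ 0.94252463 -0.26016747  0.20966692  0.44061796]
 [-0.33387954 -0.75792272  0.56042627 -0.45269888]
 [ 0.01310664 -0.59821906 -0.80122542  0.8019516 ]
 [ 0.          0.          0.          1.        ]] [[379.2213774    0.         262.78795134]
 [  0.         379.2213774  191.71268202]
 [  0.           0.           1.        ]]
```
View pics/scene0.png

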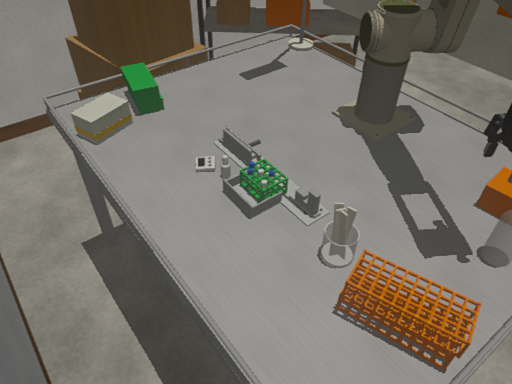

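View pics/side0.png

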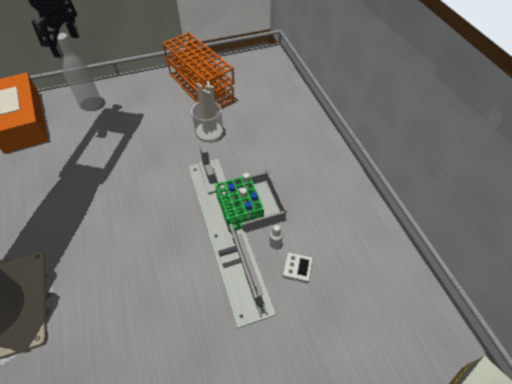

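```bash
cat > h.py <<'E'
import numpy as np,cv2
def cloud(c):
    z=c["z_map"];K=c["intrinsics"];v,u=np.indices(z.shape)
    P=np.stack([(u-K[0,2])/K[0,0]*z,(v-K[1,2])/K[1,1]*z,z,np.ones_like(z)],-1)@c["cam_to_world"].T
    return P[...,:3]
def ray(c,u,v,h):
    K=c["intrinsics"];T=c["cam_to_world"]
    d=T[:3,:3]@np.array([(u-K[0,2])/K[0,0],(v-K[1,2])/K[1,1],1]);return T[:3,3]+d*(h-T[2,3])/d[2]
E
python3 - <<'E'
from h import *
for n,(x0,y0,x1,y1) in dict(side=(180,130,330,330),scene=(180,110,340,240)).items():
    c=np.load(f"pics/{n}0.npz");k=600//(y1-y0) if n=="side" else 4
    cv2.imwrite(f"pics/{n}c.png",cv2.resize(c["color"][y0:y1,x0:x1,::-1],None,fx=k,fy=k,interpolation=cv2.INTER_CUBIC))
    P=cloud(c);hsv=cv2.cvtColor(c["color"],cv2.COLOR_RGB2HSV)
    g=(hsv[...,0]>50)&(hsv[...,0]<75)&(hsv[...,1]>120)&(np.hypot(P[...,0]-.55,P[...,1])<.6)
    g[:y0]=0;g[y1:]=0;g[:,:x0]=0;g[:,x1:]=0
    Q=P[g];t=Q[(Q[:,2]>.05)&(Q[:,2]<.062)];print(n,len(Q),len(t),t.mean(0));r=cv2.minAreaRect((t[:,:2]*1000).astype(np.float32));print(r, cv2.boxPoints(r))
    # gate: heights 60-72 non-green
    R=P[y0:y1,x0:x1].reshape(-1,3);m=(R[:,2]>.06)&(R[:,2]<.072)&~g[y0:y1,x0:x1].ravel();
    print("zpercent",np.percentile(R[:,2],[1,20,50,80,99]))
E
```

```text
side 1197 244 [0.57120183 0.06558033 0.0599459 ]
((573.9841918945312, 71.0962142944336), (110.86012268066406, 89.53107452392578), 89.28953552246094) [[528.5348    16.22549 ]
 [618.05896   15.115337]
 [619.4336   125.966934]
 [529.9094   127.07709 ]]
zpercent [-0.0036911  -0.00132347  0.00034682  0.00661     0.08051048]
scene 640 68 [0.57924764 0.08161766 0.06066168]
((573.5826416015625, 75.09003448486328), (89.51631927490234, 108.3394775390625), 1.022111415863037) [[527.8653   128.45276 ]
 [529.7979    20.130505]
 [619.3       21.72731 ]
 [617.3674   130.04956 ]]
zpercent [-0.00282555 -0.00014167  0.00166228  0.01089512  0.12235859]
```

View pics/sidec.png

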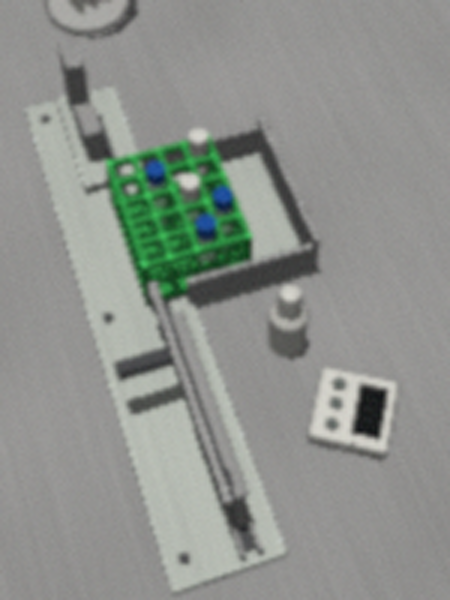

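View pics/scenec.png

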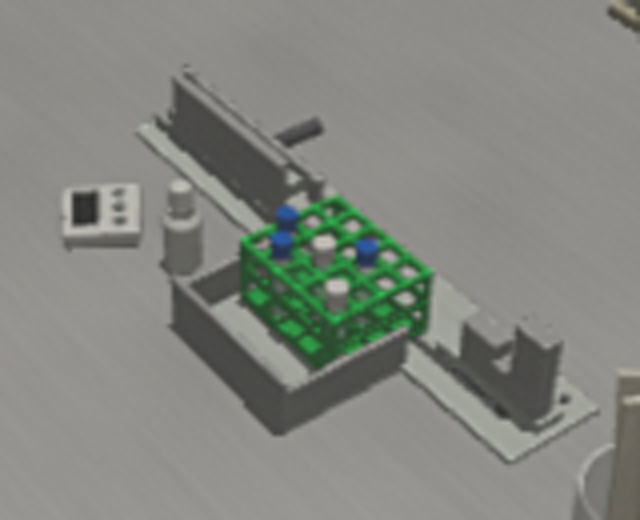

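```bash
python3 - <<'E'
from h import *
c=np.load("pics/side0.npz");P=cloud(c);col=c["color"].astype(int);hsv=cv2.cvtColor(c["color"],cv2.COLOR_RGB2HSV)
K=lambda cx,cy:(180+cx/3,130+cy/3)
print("plate px",col[int(130+450/3),int(180+160/3)],"table",col[int(130+300/3),int(180+30/3)])
for nm,cx,cy,h in [("pin tip",119,368,.062),("pin root",172,355,.062),("plateNW",28,108,.006),("plateSW",172,590,.006),("plateSE",285,550,.006),("wall back +y",262,125,.053),("wall back -y",316,243,.053),("dropper cap",290,292,.075),("timer",350,410,.016),("screw1",45,118,.006),("screw3",183,558,.006),("screw2",108,318,.006)]:
    u,v=K(cx,cy);print(nm,ray(c,u,v,h).round(4),"depth",P[int(v),int(u)].round(4))
# back wall / heights: points x>0.6
s=np.load("pics/scene0.npz");S=cloud(s)
A=np.concatenate([P.reshape(-1,3),S.reshape(-1,3)])
w=A[(A[:,0]>.62)&(A[:,0]<.75)&(A[:,1]>-.02)&(A[:,1]<.2)&(A[:,2]>.02)&(A[:,2]<.065)]
print(len(w),np.percentile(w[:,2],[50,90,98]));r=cv2.minAreaRect((w[:,:2]*1000).astype(np.float32));print(r,cv2.boxPoints(r))
# yaw from gate top & plate edge
g=A[(A[:,0]>.45)&(A[:,0]<.6)&(A[:,1]>-.25)&(A[:,1]<0)&(A[:,2]>.03)&(A[:,2]<.075)]
print(len(g),np.percentile(g[:,2],[50,90,98]));
t=g[g[:,2]>.063];print(cv2.minAreaRect((t[:,:2]*1000).astype(np.float32)))
H=np.zeros((420,260),np.float32)
import itertools
for x,y,z in A[(A[:,0]>.42)&(A[:,0]<.68)&(A[:,1]>-.2)&(A[:,1]<.22)]:
    i=min(419,int((.22-y)*1000));j=min(259,int((x-.42)*1000));H[i,j]=max(H[i,j],z)
H=cv2.dilate(H,np.ones((3,3)));cv2.imwrite("pics/top.png",cv2.resize(cv2.applyColorMap(np.clip(H*2800,0,255).astype(np.uint8),cv2.COLORMAP_JET),None,fx=1.4,fy=1.4,interpolation=0))
E
```

```text
plate px [179 182 175] table [149 148 145]
pin tip [ 0.4906 -0.0604  0.062 ] depth [ 0.4893 -0.0612  0.0673]
pin root [ 0.5299 -0.0628  0.062 ] depth [ 0.5289 -0.0644  0.0669]
plateNW [0.4873 0.2528 0.006 ] depth [0.4865 0.2552 0.0037]
plateSW [ 0.4828 -0.2072  0.006 ] depth [ 0.4826 -0.2057  0.0061]
plateSE [ 0.5662 -0.2069  0.006 ] depth [ 0.5675 -0.2041 -0.0008]
wall back +y [0.6691 0.1279 0.053 ] depth [0.6698 0.1321 0.0506]
wall back -y [ 6.682e-01 -2.000e-04  5.300e-02] depth [0.671  0.0072 0.0412]
dropper cap [ 0.627 -0.048  0.075] depth [ 0.6251 -0.0486  0.0783]
timer [ 0.6481 -0.1268  0.016 ] depth [ 0.6472 -0.1249  0.0164]
screw1 [0.4992 0.2361 0.006 ] depth [0.4993 0.2348 0.0088]
screw3 [ 0.4966 -0.1886  0.006 ] depth [ 0.4965 -0.189   0.0075]
screw2 [0.4981 0.0153 0.006 ] depth [0.4982 0.016  0.0047]
870 [0.03673662 0.04953207 0.05166036]
((647.3961791992188, 75.4664077758789), (140.42095947265625, 52.99528884887695), 89.38938903808594) [[620.1518      5.542305 ]
 [673.1441      4.9775314]
 [674.64056   145.3905   ]
 [621.64825   145.95529  ]]
1290 [0.06642572 0.06907914 0.07071257]
((516.6287231445312, -91.20204162597656), (60.48432540893555, 181.46897888183594), 0.5183768272399902)
```

View pics/top.png

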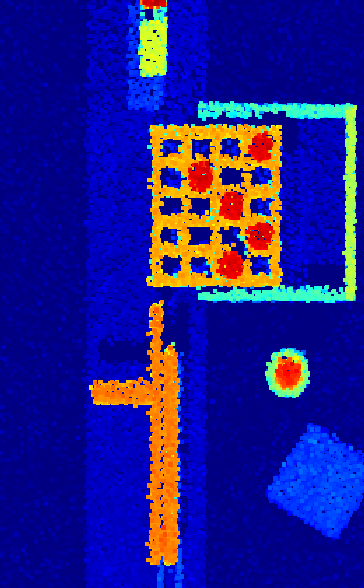

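```bash
python3 - <<'E'
from h import *
A=[]
for n in("side","scene"):
    c=np.load(f"pics/{n}0.npz");P=cloud(c).reshape(-1,3)
    k=P[(abs(P[:,0]-.53)<.009)&(P[:,1]>.13)&(P[:,1]<.26)&(P[:,2]>.015)]
    print(n,len(k))
    for y in np.arange(.145,.26,.004):
        q=k[(k[:,1]>=y)&(k[:,1]<y+.004)]
        if len(q):print("%.3f n%d zmax %.4f x %.4f-%.4f"%(y,len(q),q[:,2].max(),q[:,0].min(),q[:,0].max()))
    j=P[(P[:,1]>.26)&(P[:,1]<.5)&(P[:,0]>.4)&(P[:,0]<.8)&(P[:,2]>.12)&(P[:,2]<.18)]
    print("jar packets",len(j),j.min(0),j.max(0)) if len(j) else 0
E
```

```text
side 315
0.145 n4 zmax 0.0176 x 0.5238-0.5294
0.149 n5 zmax 0.0165 x 0.5221-0.5311
0.153 n2 zmax 0.0160 x 0.5214-0.5320
0.157 n5 zmax 0.0173 x 0.5222-0.5327
0.161 n4 zmax 0.0155 x 0.5231-0.5338
0.165 n32 zmax 0.0530 x 0.5214-0.5370
0.169 n34 zmax 0.0547 x 0.5225-0.5376
0.173 n11 zmax 0.0547 x 0.5217-0.5376
0.177 n9 zmax 0.0544 x 0.5216-0.5365
0.181 n11 zmax 0.0539 x 0.5214-0.5375
0.185 n6 zmax 0.0543 x 0.5216-0.5356
0.189 n10 zmax 0.0544 x 0.5215-0.5367
0.193 n8 zmax 0.0542 x 0.5219-0.5376
0.197 n10 zmax 0.0549 x 0.5217-0.5365
0.201 n4 zmax 0.0532 x 0.5216-0.5343
0.205 n1 zmax 0.0220 x 0.5219-0.5219
0.209 n2 zmax 0.0392 x 0.5216-0.5218
0.213 n19 zmax 0.0822 x 0.5216-0.5361
0.217 n70 zmax 0.0866 x 0.5215-0.5376
0.221 n12 zmax 0.0862 x 0.5215-0.5378
0.225 n8 zmax 0.0871 x 0.5217-0.5365
0.229 n13 zmax 0.0878 x 0.5218-0.5352
0.233 n7 zmax 0.0870 x 0.5217-0.5359
0.237 n12 zmax 0.0881 x 0.5217-0.5368
0.241 n10 zmax 0.0865 x 0.5216-0.5355
0.245 n3 zmax 0.0867 x 0.5280-0.5361
0.249 n1 zmax 0.0834 x 0.5258-0.5258
jar packets 319 [0.55784821 0.33874987 0.12000198] [0.68828879 0.49875765 0.1692
[... 420 characters left out ...]
-0.5378
0.189 n15 zmax 0.0551 x 0.5221-0.5377
0.193 n17 zmax 0.0546 x 0.5218-0.5380
0.197 n15 zmax 0.0550 x 0.5212-0.5380
0.201 n27 zmax 0.0575 x 0.5214-0.5382
0.205 n12 zmax 0.0539 x 0.5235-0.5386
0.209 n9 zmax 0.0431 x 0.5303-0.5366
0.213 n11 zmax 0.0400 x 0.5306-0.5375
0.217 n18 zmax 0.0873 x 0.5255-0.5371
0.221 n23 zmax 0.0886 x 0.5240-0.5385
0.225 n30 zmax 0.0887 x 0.5210-0.5380
0.229 n23 zmax 0.0871 x 0.5243-0.5375
0.233 n24 zmax 0.0885 x 0.5228-0.5387
0.237 n29 zmax 0.0912 x 0.5253-0.5384
0.241 n31 zmax 0.0890 x 0.5220-0.5388
0.245 n69 zmax 0.0878 x 0.5210-0.5374
0.249 n26 zmax 0.0877 x 0.5228-0.5380
jar packets 586 [0.55716445 0.34085525 0.12001161] [0.68801129 0.49997492 0.1717064 ]
```

Careful with the scale: shifts go in units of 50 mm and turns go in units of 0.25 rad. That gives: -0.408 m is -8.16, -0.31 m is -6.2, -0.469 rad is -1.876.

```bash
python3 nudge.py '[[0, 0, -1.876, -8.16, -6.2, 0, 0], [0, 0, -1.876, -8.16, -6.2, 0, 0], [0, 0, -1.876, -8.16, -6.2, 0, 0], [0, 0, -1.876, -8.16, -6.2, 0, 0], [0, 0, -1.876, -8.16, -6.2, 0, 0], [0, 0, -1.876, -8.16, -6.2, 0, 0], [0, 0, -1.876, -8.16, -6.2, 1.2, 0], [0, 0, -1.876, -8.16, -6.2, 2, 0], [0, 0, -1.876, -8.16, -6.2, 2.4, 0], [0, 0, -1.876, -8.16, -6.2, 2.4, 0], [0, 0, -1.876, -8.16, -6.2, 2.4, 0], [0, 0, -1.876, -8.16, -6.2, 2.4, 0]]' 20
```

```text
refused: ROWS must be a list of objects, one for each row. Nothing was moved.
```

The error is about the shape of the input: a list of objects, one for each row. Fixing that and sending the same move.

```bash
python3 nudge.py '[{"r": [0, 0, -1.876], "xyz": [-8.16, -6.2, 0], "aperture": 0}, {"r": [0, 0, -1.876], "xyz": [-8.16, -6.2, 0], "aperture": 0}, {"r": [0, 0, -1.876], "xyz": [-8.16, -6.2, 0], "aperture": 0}, {"r": [0, 0, -1.876], "xyz": [-8.16, -6.2, 0], "aperture": 0}, {"r": [0, 0, -1.876], "xyz": [-8.16, -6.2, 0], "aperture": 0}, {"r": [0, 0, -1.876], "xyz": [-8.16, -6.2, 0], "aperture": 0}, {"r": [0, 0, -1.876], "xyz": [-8.16, -6.2, 1.2], "aperture": 0}, {"r": [0, 0, -1.876], "xyz": [-8.16, -6.2, 2], "aperture": 0}, {"r": [0, 0, -1.876], "xyz": [-8.16, -6.2, 2.4], "aperture": 0}, {"r": [0, 0, -1.876], "xyz": [-8.16, -6.2, 2.4], "aperture": 0}, {"r": [0, 0, -1.876], "xyz": [-8.16, -6.2, 2.4], "aperture": 0}, {"r": [0, 0, -1.876], "xyz": [-8.16, -6.2, 2.4], "aperture": 0}]' 20
```

```text
time: 1.6
position: [0.4961, 0.0754, 0.1132]
eef_rot: [-0.001, 1.0, 0.0, 0.002]
wrist_force: [0.2, 0.0, 0.6]
width: -0.0001
finger_force: 0.0
```

```bash
python3 nudge.py '[{"xyz": [0, 0, 1], "aperture": 0}, {"xyz": [0, 0, 1.66], "aperture": 0}, {"xyz": [-0.2, 0, 1.66], "aperture": 0}, {"xyz": [-0.32, 0, 1.66], "aperture": 0}, {"xyz": [-0.42, 0, 1.66], "aperture": 0}, {"xyz": [-0.52, 0, 1.66], "aperture": 0}, {"xyz": [-0.62, 0, 1.66], "aperture": 0}, {"xyz": [-0.72, 0, 1.66], "aperture": 0}, {"xyz": [-0.82, 0, 1.66], "aperture": 0}, {"xyz": [-0.92, 0, 1.66], "aperture": 0}, {"xyz": [-1.02, 0, 1.66], "aperture": 0}, {"xyz": [-1.12, 0, 1.66], "aperture": 0}]'
```

```text
time: 3.1
position: [0.5513, 0.0744, 0.0282]
eef_rot: [-0.0, 1.0, 0.0, 0.0]
wrist_force: [-0.6, 0.4, 0.7]
width: -0.0002
finger_force: 0.6
```

```bash
python3 nudge.py '[{"xyz": [-0.04, 0, 0], "aperture": 0}, {"xyz": [-0.08, 0, 0], "aperture": 0}, {"xyz": [-0.12, 0, 0], "aperture": 0}, {"xyz": [-0.12, 0, 0], "aperture": 0}]'; python3 - <<'E'
from station import env
from h import *
c=env.camera("side");P=cloud(c);hsv=cv2.cvtColor(c["color"],cv2.COLOR_RGB2HSV)
g=(hsv[...,0]>50)&(hsv[...,0]<75)&(hsv[...,1]>120);Q=P[g];t=Q[(Q[:,2]>.05)&(Q[:,2]<.064)&(Q[:,1]>-.05)&(Q[:,1]<.18)&(Q[:,0]>.4)&(Q[:,0]<.7)]
print(len(t),np.percentile(t,[1,99],axis=0))
E
```

```text
time: 3.6
position: [0.5572, 0.0744, 0.0283]
eef_rot: [-0.0, 1.0, -0.0, 0.0]
wrist_force: [0.2, 0.7, 0.1]
width: -0.0003
finger_force: 0.0
453 [[0.56882324 0.01690166 0.05384913]
 [0.65810359 0.12374653 0.06395947]]
```

In the tool's units: -0.007 m is -0.14, -0.006 m is -0.12.

```bash
python3 nudge.py '[{"xyz": [-0.04, 0, 0], "aperture": 0}, {"xyz": [-0.08, 0, 0], "aperture": 0}, {"xyz": [-0.12, 0, 0], "aperture": 0}, {"xyz": [-0.14, 0, 0], "aperture": 0}]'; python3 nudge.py '[{"xyz": [-0.02, 0, 0], "aperture": 0}, {"xyz": [-0.02, 0, 0], "aperture": 0}]'
```

```text
time: 4.15
position: [0.5641, 0.0744, 0.0283]
eef_rot: [-0.0, 1.0, 0.0, 0.0]
wrist_force: [-1.6, -0.7, 0.6]
width: -0.0001
finger_force: 0.7
time: 4.4
position: [0.5652, 0.0744, 0.0283]
eef_rot: [-0.0, 1.0, -0.0, 0.0]
wrist_force: [-1.0, 0.1, -1.0]
width: 0.0001
finger_force: 0.0
```

In the tool's units: -0.001 m is -0.02.

```bash
python3 nudge.py '[{"xyz": [-0.02, 0, 0], "aperture": 0}, {"xyz": [-0.02, 0, 0], "aperture": 0}]'
```

```text
time: 4.65
position: [0.5661, 0.0744, 0.0283]
eef_rot: [-0.0, 1.0, 0.0, 0.0]
wrist_force: [-1.0, -0.8, -0.3]
width: 0.0001
finger_force: 0.2
```

```bash
python3 nudge.py '[{"xyz": [-0.02, 0, 0], "aperture": 0}, {"xyz": [-0.02, 0, 0], "aperture": 0}]'
```

```text
time: 4.9
position: [0.5668, 0.0745, 0.0282]
eef_rot: [-0.0, 1.0, 0.0, -0.0]
wrist_force: [-3.4, 0.5, 1.6]
width: 0.0002
finger_force: 1.5
```

In the tool's units: -0.0005 m is -0.01.

```bash
python3 nudge.py '[{"xyz": [-0.01, 0, 0], "aperture": 0}, {"xyz": [-0.01, 0, 0], "aperture": 0}]'
```

```text
time: 5.15
position: [0.5668, 0.0745, 0.0282]
eef_rot: [-0.0, 1.0, 0.0, -0.001]
wrist_force: [-6.5, 0.0, 5.0]
width: 0.0
finger_force: 3.0
```

```bash
python3 nudge.py '[{"xyz": [0.6, 0, 0], "aperture": 0}, {"xyz": [1.16, 0, -0.8], "aperture": 0}, {"xyz": [1.16, 0, -2], "aperture": 0}, {"xyz": [1.16, -1.2, -2], "aperture": 0.05}, {"xyz": [1.16, -2.4, -2], "aperture": 0.05}, {"xyz": [1.16, -2.69, -2], "aperture": 0.05}, {"xyz": [1.16, -2.69, -2], "aperture": 0.05}, {"xyz": [1.16, -2.69, -2], "aperture": 0.05}]'; python3 - <<'E'
from station import env
from h import *
c=env.camera("side");P=cloud(c);hsv=cv2.cvtColor(c["color"],cv2.COLOR_RGB2HSV)
g=(hsv[...,0]>50)&(hsv[...,0]<75)&(hsv[...,1]>120);Q=P[g];t=Q[(Q[:,2]>.05)&(Q[:,2]<.064)&(Q[:,1]>-.05)&(Q[:,1]<.18)&(Q[:,0]>.4)&(Q[:,0]<.7)]
print(len(t),np.percentile(t,[1,99],axis=0))
A=np.concatenate([P.reshape(-1,3),cloud(env.camera("scene")).reshape(-1,3)])
p=A[(A[:,0]>.475)&(A[:,0]<.522)&(A[:,1]>-.1)&(A[:,1]<0)&(A[:,2]>.05)&(A[:,2]<.085)]
print("pin",len(p),np.percentile(p,[2,50,98],axis=0))
E
```

```text
time: 6.15
position: [0.5096, -0.059, 0.1281]
eef_rot: [-0.0, 1.0, 0.0, -0.0]
wrist_force: [-0.1, -0.2, -0.1]
width: 0.0504
finger_force: 0.0
511 [[0.57833447 0.01682073 0.05475174]
 [0.66646859 0.12424604 0.06395447]]
pin 148 [[ 0.48680894 -0.06764251  0.05926886]
 [ 0.50313156 -0.0612355   0.06671707]
 [ 0.52092154 -0.05229199  0.07048156]]
```

In the tool's units: 0.085 m is 1.7, 0.05 m is 1.

```bash
python3 nudge.py '[{"xyz": [0, 0, 1], "aperture": 0.05}, {"xyz": [0, -0.02, 1.7], "aperture": 0.05}, {"xyz": [0, -0.02, 1.7], "aperture": 0}, {"xyz": [0, -0.02, 1.7], "aperture": 0}, {"xyz": [0, -0.02, 1.7], "aperture": 0}, {"xyz": [0, -0.02, 1.7], "aperture": 0}]' 20
```

```text
time: 7.0
position: [0.5104, -0.061, 0.0446]
eef_rot: [-0.0, 1.0, -0.0, 0.001]
wrist_force: [-2.7, 1.6, 2.2]
width: 0.0132
finger_force: 20.7
```

In the tool's units: 0.06 m is 1.2, 0.05 m is 1.

```bash
python3 nudge.py '[{"xyz": [0, 0, -0.14], "aperture": 0}, {"xyz": [0, 0, -0.28], "aperture": 0}, {"xyz": [0, 0, -0.3], "aperture": 0}, {"xyz": [0, 0.16, -0.3], "aperture": 0}, {"xyz": [0, 0.36, -0.3], "aperture": 0}, {"xyz": [0, 0.56, -0.3], "aperture": 0}, {"xyz": [0, 0.8, -0.3], "aperture": 0}, {"xyz": [0, 1, -0.3], "aperture": 0}, {"xyz": [0, 1.2, -0.3], "aperture": 0}, {"xyz": [0, 1.2, -0.3], "aperture": 0}]'; python3 - <<'E'
from station import env
import cv2
c=env.camera("scene");cv2.imwrite("pics/lift.png",cv2.resize(c["color"][90:250,180:360,::-1],None,fx=3.5,fy=3.5,interpolation=2))
E
```

```text
time: 8.25
position: [0.5105, 0.0002, 0.0587]
eef_rot: [-0.0, 1.0, 0.0, 0.001]
wrist_force: [5.4, 2.5, -2.8]
width: 0.0133
finger_force: 20.1
```

View pics/lift.png

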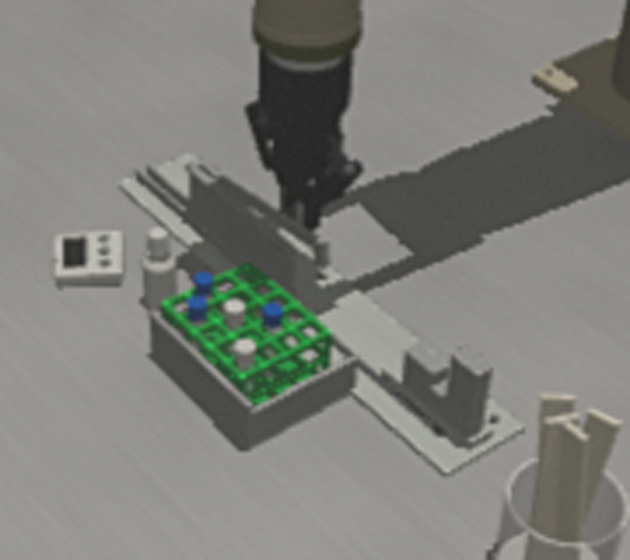

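```bash
python3 nudge.py '[{"xyz": [0, 0.24, 0], "aperture": 0}, {"xyz": [0, 0.48, 0], "aperture": 0}, {"xyz": [0, 0.72, 0], "aperture": 0}, {"xyz": [0, 0.96, 0], "aperture": 0}, {"xyz": [0, 1.2, 0], "aperture": 0}, {"xyz": [0, 1.44, 0], "aperture": 0}, {"xyz": [0, 1.68, 0], "aperture": 0}, {"xyz": [0, 1.8, 0], "aperture": 0}, {"xyz": [0, 1.8, 0], "aperture": 0}]'; python3 - <<'E'
from station import env
from h import *
A=np.concatenate([cloud(env.camera(n)).reshape(-1,3) for n in("side","scene")])
p=A[(A[:,0]>.522)&(A[:,0]<.5345)&(A[:,1]>.09)&(A[:,1]<.165)&(A[:,2]>.03)]
for y in np.arange(.1,.165,.008):
    q=p[(p[:,1]>=y)&(p[:,1]<y+.008)]
    if len(q):print("%.3f"%y,len(q),np.percentile(q[:,2],[5,50,95]).round(4))
E
```

```text
time: 9.43
position: [0.511, 0.0901, 0.0591]
eef_rot: [-0.0, 1.0, 0.0, 0.002]
wrist_force: [7.8, 1.2, -1.9]
width: 0.013
finger_force: 20.2
0.100 91 [0.0801 0.3801 0.4672]
0.108 86 [0.082  0.2378 0.4667]
0.116 167 [0.191  0.2832 0.4655]
0.124 268 [0.1147 0.3226 0.4644]
0.132 75 [0.0872 0.4627 0.469 ]
0.140 48 [0.0756 0.4655 0.4699]
0.148 71 [0.0708 0.4602 0.4704]
0.156 126 [0.3928 0.429  0.4604]
```

```bash
python3 nudge.py '[{"xyz": [-0.02, 0.16, 0], "aperture": 0}, {"xyz": [-0.024, 0.32, 0], "aperture": 0}, {"xyz": [-0.024, 0.48, 0], "aperture": 0}, {"xyz": [-0.026, 0.64, 0], "aperture": 0}, {"xyz": [-0.026, 0.8, 0], "aperture": 0}, {"xyz": [-0.028, 0.96, 0], "aperture": 0}, {"xyz": [-0.028, 1.12, 0], "aperture": 0}, {"xyz": [-0.03, 1.12, 0], "aperture": 0}]'
```

```text
time: 10.52
position: [0.5113, 0.1461, 0.0585]
eef_rot: [-0.0, 1.0, 0.0, 0.0]
wrist_force: [4.2, 1.4, -2.9]
width: 0.0129
finger_force: 20.3
```

```bash
for i in 1; do python3 nudge.py '[{"xyz": [0, 0.02, 0], "aperture": 0}, {"xyz": [0, 0.04, 0], "aperture": 0}]'; python3 nudge.py '[{"xyz": [0, 0.02, 0], "aperture": 0}, {"xyz": [0, 0.04, 0], "aperture": 0}]'; done
```

```text
time: 10.78
position: [0.5113, 0.1467, 0.0584]
eef_rot: [-0.0, 1.0, -0.0, 0.0]
wrist_force: [5.1, -2.1, -2.7]
width: 0.0136
finger_force: 20.2
time: 11.02
position: [0.5113, 0.1486, 0.0584]
eef_rot: [-0.0, 1.0, -0.0, 0.0]
wrist_force: [5.1, -1.7, -3.2]
width: 0.0132
finger_force: 20.2
```

In the tool's units: 0.002 m is 0.04, 0.001 m is 0.02.

```bash
python3 nudge.py '[{"xyz": [0, 0.02, 0], "aperture": 0}, {"xyz": [0, 0.04, 0], "aperture": 0}]'; python3 nudge.py '[{"xyz": [0, 0.02, 0], "aperture": 0}, {"xyz": [0, 0.02, 0], "aperture": 0}]'
```

```text
time: 11.28
position: [0.5113, 0.1505, 0.0583]
eef_rot: [-0.0, 1.0, -0.0, 0.0]
wrist_force: [6.1, -1.9, -4.0]
width: 0.013
finger_force: 20.2
time: 11.52
position: [0.5113, 0.1516, 0.0584]
eef_rot: [-0.0, 1.0, -0.0, 0.0]
wrist_force: [4.8, -1.0, -3.1]
width: 0.0129
finger_force: 20.2
```

In the tool's units: 0.001 m is 0.02.

```bash
python3 nudge.py '[{"xyz": [0, 0.02, 0], "aperture": 0}, {"xyz": [0, 0.02, 0], "aperture": 0}]'
```

```text
time: 11.78
position: [0.5113, 0.1526, 0.0584]
eef_rot: [-0.0, 1.0, -0.0, 0.0]
wrist_force: [5.4, -1.6, -3.4]
width: 0.0129
finger_force: 20.2
```

In the tool's units: 0.001 m is 0.02.

```bash
python3 nudge.py '[{"xyz": [0, 0.02, 0], "aperture": 0}, {"xyz": [0, 0.02, 0], "aperture": 0}]'
```

```text
time: 12.02
position: [0.5113, 0.1536, 0.0584]
eef_rot: [0.0, 1.0, -0.0, 0.0]
wrist_force: [4.9, -1.1, -2.8]
width: 0.0129
finger_force: 20.2
```

```bash
python3 nudge.py '[{"xyz": [0, 0.02, 0], "aperture": 0}, {"xyz": [0, 0.02, 0], "aperture": 0}]'
```

```text
time: 12.28
position: [0.5114, 0.1546, 0.0584]
eef_rot: [-0.0, 1.0, -0.0, 0.0]
wrist_force: [5.1, -1.5, -2.5]
width: 0.013
finger_force: 20.2
```

In the tool's units: 0.001 m is 0.02, 0.0005 m is 0.01.

```bash
python3 nudge.py '[{"xyz": [0, 0.01, 0], "aperture": 0}, {"xyz": [0, 0.02, 0], "aperture": 0}]'
```

```text
time: 12.52
position: [0.5113, 0.1554, 0.0583]
eef_rot: [0.0, 1.0, -0.0, 0.0]
wrist_force: [5.2, -3.4, -2.6]
width: 0.0133
finger_force: 20.2
```

Force is starting to rise; half-millimetre step to confirm the horn.

In the tool's units: 0.0005 m is 0.01.

```bash
python3 nudge.py '[{"xyz": [0, 0.01, 0], "aperture": 0}, {"xyz": [0, 0.01, 0], "aperture": 0}]'
```

```text
time: 12.78
position: [0.5113, 0.1555, 0.0583]
eef_rot: [0.0, 1.0, -0.001, 0.0]
wrist_force: [4.8, -5.2, -2.3]
width: 0.0131
finger_force: 20.2
```

In the tool's units: 0.007 m is 0.14, 0.006 m is 0.12.

```bash
python3 nudge.py '[{"xyz": [0, -0.01, 0], "aperture": 0}, {"xyz": [0, -0.01, 0.04], "aperture": 0}, {"xyz": [0, -0.01, 0.08], "aperture": 0}, {"xyz": [0, -0.01, 0.12], "aperture": 0}, {"xyz": [0, -0.01, 0.14], "aperture": 0}, {"xyz": [0, -0.01, 0.14], "aperture": 0}]'
```

```text
time: 13.52
position: [0.5113, 0.156, 0.0513]
eef_rot: [-0.0, 1.0, 0.0, 0.0]
wrist_force: [6.2, -0.2, -0.1]
width: 0.013
finger_force: 20.5
```

In the tool's units: 0.002 m is 0.04, 0.001 m is 0.02.

```bash
python3 nudge.py '[{"xyz": [0, 0, 0.02], "aperture": 0}, {"xyz": [0, 0, 0.04], "aperture": 0}, {"xyz": [0, 0, 0.04], "aperture": 0}]'
```

```text
time: 13.9
position: [0.5113, 0.1561, 0.0493]
eef_rot: [-0.0, 1.0, 0.0, 0.0]
wrist_force: [5.6, 0.4, 0.3]
width: 0.0134
finger_force: 21.2
```

In the tool's units: 0.004 m is 0.08, 0.003 m is 0.06.

```bash
python3 nudge.py '[{"xyz": [0, 0, 0.02], "aperture": 0}, {"xyz": [0, 0, 0.04], "aperture": 0}, {"xyz": [0, 0, 0.06], "aperture": 0}, {"xyz": [0, 0, 0.08], "aperture": 0}, {"xyz": [0, 0, 0.08], "aperture": 0}]'
```

```text
time: 14.52
position: [0.5113, 0.156, 0.0454]
eef_rot: [-0.0, 1.0, 0.0, 0.0]
wrist_force: [5.3, 0.4, 1.1]
width: 0.013
finger_force: 22.2
```

Now open gently, rise clear and look.

```bash
python3 nudge.py '[{"aperture": 0.03}, {"aperture": 0.04}, {"aperture": 0.04}, {"aperture": 0.04}, {"xyz": [0, 0, -0.6], "aperture": 0.04}, {"xyz": [0, 0, -1.6], "aperture": 0.04}, {"xyz": [1, 0, -2.6], "aperture": 0.04}, {"xyz": [2.2, 0, -3], "aperture": 0.04}, {"xyz": [2.2, 0, -3], "aperture": 0.04}, {"xyz": [2.2, 0, -3], "aperture": 0.04}, {"xyz": [2.2, 0, -3], "aperture": 0.04}]'; python3 - <<'E'
from station import env
from h import *
S=[env.camera(n) for n in("side","scene")]
A=np.concatenate([cloud(c).reshape(-1,3) for c in S])
p=A[(A[:,0]>.485)&(A[:,0]<.522)&(A[:,1]>.12)&(A[:,1]<.19)&(A[:,2]>.04)&(A[:,2]<.1)]
print("pin",np.percentile(p,[2,50,98],axis=0))
hsv=cv2.cvtColor(S[0]["color"],cv2.COLOR_RGB2HSV);P=cloud(S[0])
g=(hsv[...,0]>50)&(hsv[...,0]<75)&(hsv[...,1]>120);Q=P[g];t=Q[(Q[:,2]>.05)&(Q[:,2]<.064)&(Q[:,1]>-.05)&(Q[:,1]<.18)&(Q[:,0]>.4)&(Q[:,0]<.7)]
print("rack",np.percentile(t,[1,99],axis=0))
a=cv2.resize(S[0]["color"][120:290,170:310,::-1],(395,480),interpolation=2);b=cv2.resize(S[1]["color"][120:240,220:340,::-1],(400,480),interpolation=2)
b=cv2.resize(S[1]["color"][120:240,240:340,::-1],(400,480),interpolation=2)
cv2.imwrite("pics/end.png",np.hstack([a,b]))
E
```

```text
time: 15.9
position: [0.4014, 0.1557, 0.1945]
eef_rot: [0.0, 1.0, -0.0, -0.001]
wrist_force: [0.2, -0.1, -0.3]
width: 0.0403
finger_force: 0.0
pin [[0.48732136 0.14839346 0.05668183]
 [0.50453792 0.15493264 0.0666835 ]
 [0.52145713 0.16448911 0.07063383]]
rack [[0.57805826 0.01711656 0.05524574]
 [0.66665744 0.12492071 0.06395442]]
```

View pics/end.png

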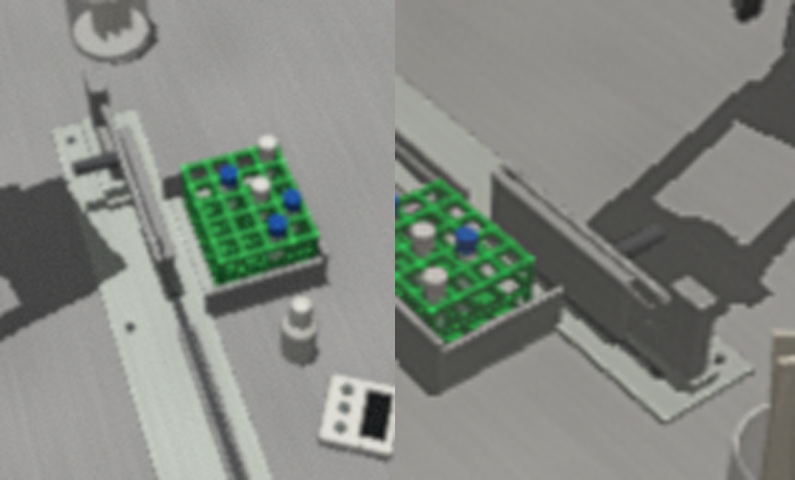

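The picture shows the gate across the rack with its bar level (pin at left panel (95,163)). The pin's measured height matches its level height at the start (98th percentile 0.0706 m against 0.0705 m), the rack is home and the bystanders stand where they were.

```bash
python3 -c "
from station import env
print(env.hand_in())"
```

```text
the job is handed in; nothing more can be done
None
```

The job is handed in, verdict not reported: by camera the rack is home against the back wall, the gate is shut at about 0.226 m (estimated), the latch bar is down in the notch, and the arm is clear.

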